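# Tap the clamp wedge home on the RF test fixture

## Task

The brass module on the bench must be locked in its wedge clamp: pick up the soft-faced hammer with the blue faces (not the steel one) and tap the orange wedge's head sideways into the clamp, lifting off between blows and giving at least two, until the wedge is fully home and the last tap finds it tight. Never push the wedge with the hand. Then lay the hammer flat on the bench and let go, leaving the steel hammer and the screwdriver where they are.

Things in the scene. Friction and masses are not known exactly. Their poses are not given: they have to be found in the camera images.
- soft_hammer: Hammer lying flat along x, head (+x) away from robot: steel head, round blue 28 mm faces looking to +y and -y (both usable), black handle, blue butt at x -145 mm. Origin: underside, below grip point near centre of mass; z up. Grip 26 mm wide (y), 22 high, axis 15 mm up. Head centre x +55 mm, 15 mm up; head 30 mm (x) x 30 high, faces at y +-50 mm. 0.26 to 0.38 kg.
- wedge: Orange wedge in the clamp. Origin: centre of the flat struck face of its head, 60 mm above the bench. Slides only along its +y (level, into the clamp) against about 6 N friction, no spring-back; stops hard when the head's shoulder meets the clamp's end, 20 to 45 mm on from the start. Head 54 mm wide (x), 42 high, 24 deep (y).
- clamp: Fixed clamp: aluminium base 170 x 140 x 36 mm (x, y, z), dark rails 80 mm high, brass module between the jaws. Origin: centre of underside; axes parallel to the wedge's, yawed up to 0.35 rad, so the wedge goes roughly to world +y (robot's left). Wedge runs at x +40 mm; its struck face is at y -139 to -114 mm at the start, -94 mm when fully home.
- steel_hammer: Bystander: steel hammer, wooden handle, 220 mm long, head 90 mm wide, 27 mm high, lying with its head (+x) towards the robot. Origin: centre of its underside. Leave it.
- screwdriver: Bystander: red-handled screwdriver, 200 mm long, 26 mm high, lying flat, blade to +x. Origin: centre of its underside. Leave it.
There are look-alikes about, which are no part of the job. What is meant by the soft_hammer is not turquoise, and is the smaller of those in its own colour.

How it is judged (in metres and radians):
On the way, in this order (a step that is already met when the one before it is completed fails the run):
1. the soft hammer strikes the wedge (over 2 N) (contact force between soft_hammer and wedge above 2 N).
2. the hammer comes off the wedge again for 0.1 s (contact force between soft_hammer and wedge below 0.05 N), for 0.1 s.
3. the soft hammer taps the wedge (over 2 N) while it is fully home (contact force between soft_hammer and wedge above 2 N and y of wedge in the frame of clamp above -0.0975 m).
At the end, for the whole second after the job is handed in: The wedge is fully home (its head within 3.5 mm of the stop), and the soft hammer lies flat (within 10 degrees) and still on the bench, released (y of wedge in the frame of clamp above -0.0975 m and height (world z) of soft_hammer below 0.036 m and (angle between soft_hammer's own z axis and vertical below 0.17 rad or angle between soft_hammer's own z axis and vertical above 2.97 rad) and linear speed of soft_hammer below 0.02 m/s); the robot touches nothing.
It fails at once if the hand or arm pushes on the wedge itself (over 2 N) (contact force between any of the fingers, the arm and wedge above 2 N).
It fails at once if the steel hammer is moved by more than 30 mm (distance of steel_hammer from where it was at the start of the episode above 0.03 m).
It fails at once if the screwdriver is moved by more than 30 mm (distance of screwdriver from where it was at the start of the episode above 0.03 m).
It also fails if it takes over 48 s, if anything falls off the work surface, if the arm or the gripper's body presses on something with over 40 N, if the wrist force passes 120 N, or if a joint passes its speed limit or range.

## Robot

A 6-joint arm with a two-finger parallel gripper is mounted at the origin on the work surface. World frame = base frame: x ahead of the robot, y to its left, z up, the work surface at z = 0. Lengths are in mm, angles in rad, forces in N, time in s.
With the tool pointing down it reaches from about 275 to 750 mm from the base axis. Payload 10.2 kg.
Tool frame: the origin (TCP) lies midway between the tips of the shut fingers; the grasp point (between the pads) lies 19 mm behind it; z points along the fingers, y is the line along which they close (so a half turn about z gives the same grasp; the last joint's range is limited). The gripper opens to 85 mm and grips with 20 to 120 N. Pads are 22 mm wide; open, the fingers measure 114 mm over their backs; the gripper's body (76 mm by 85 mm) begins 54 mm behind the grasp point. The pads swing forward as they close: fully open they stand 13 mm farther back than shut.
Start: joints at [-1.538, 0.313, 1.498, -0, 1.331, -0.223], TCP at [132.822, -507.927, 231.294] pointing down, gripper open.
Joint ranges: [-2.94, 2.94], [-0.97, 2.17], [0.19, 2.56], [-1.23, 4.37], [0.02, 3.11], [-2.88, 2.88]. Speed limits (rad/s): [2.39, 2.39, 3.01, 3.14, 3.14, 3.14].

## Interface

Orientations are given as a unit quaternion [w, x, y, z].
In Python, from rig import sense, capture, finish_job, find_in, place_of gives the robot as it stands. The module is installed in compiled form; this text tells all that it offers.
- The arm moves only by the shell command python3 -m jog 'ROWS' [FORCE]. ROWS is JSON, a list of rows, each an object of numbers: "tx", "ty", "tz": the shift along the tool's x, y, z in mm; "ax", "ay", "az": the turn, a rotation vector about the tool's x, y, z in rad; "jaw": the closure, from -1 (fully open) to 1 (shut), so that 0 is half open. In form: [{"tx": .., "ty": .., "tz": .., "ax": .., "ay": .., "az": .., "jaw": ..}, ...]. A call has 1 to 5 rows; each row shifts and turns the commanded pose from where the row before left it, along the tool's axes as they then stand; what a row does not reach is not made up. A row lasts 1/8 s, in which the tool goes at most 62.5 mm and 10.7 degrees, less where a joint would pass 70% of its speed; a pose out of reach is approached as far as the arm can. A call with a gripper value outside its range is refused whole. The fingers move at their own pace and stop on an object; FORCE is the grip in N (left out, the last holds). Time passes only in rows, so rows that do not move let the fingers close. It gives the time, the measured TCP pose, the force, the opening and the grip force at its end, in the units of the state.
- sense(): the state, without advancing time (a new reading comes with each control period).
- capture(name): name is "scene" or "top" or "wrist"; returns a dict with "color" (420x560x3 uint8, red, green, blue), "depth" (420x560 float32, mm along the optical axis (not along the pixel's ray), 0 where there is no reading), "fx", "fy", "cx", "cy" (pixels), "k1" (the pictures are not rectified: a ray, as slopes to the right and down, at radius r is drawn at 1 + k1 r^2 times it, then the intrinsics apply), "camera_from_world" (4x4, takes a point from world to camera coordinates); the wrist camera has in their place "mount" (4x4, takes a point from camera to tool coordinates, whose origin is the TCP and whose axes are the flange's). Camera axes: x right, y up, looking along -z (the intrinsics and any distortion apply to the point x, -y, -z); pixel columns grow to the right and rows downward; lengths in mm; the calibration is good to about 2 mm. A picture is of the moment at which its call begins: read the wrist's pose just before it.
- finish_job(): hands the job in; it is judged then, once.
Trained networks look in the newest picture that a camera, given by its name, has taken for a name from the list of things; names that differ only in an ending like _2 or _b are one class to them, and where a whole thing is asked for, a point or a joint stands for the part that bears it (a point fixed in the world has none). Each returns a list of dicts, best first, with "conf" (0 to 1); they miss things now and then, are a little off and sometimes report something else, mostly with a low value. They report only what shows in the picture. A call takes as long as a camera call. They do not tell look-alikes from the thing itself.
- find_in(query, camera): "centre" ([column, row] in pixels, amid what is visible of it).
- place_of(query, camera): "centre" ([column, row] in pixels: a listed point, or the origin of a listed thing).
The state is a dict: "time_s": time; "joints": joint angles; "dq": joint speeds; "tau": joint torques, N m; "eef_pos": TCP position; "ee_rot": TCP orientation; "force": force on the tool from outside, world axes, zero at the start; "wrist_torque": the same for the moment, N m; "grip_width": opening from 0.0 (shut) to 1.0 (fully open); "grip_force": force on a finger pad.
Only numpy, scipy, OpenCV 4.12 (cv2) and the standard library are available. Lean on these libraries where they do the work, as an engineer would, in place of code of your own. Each camera call takes 0.05 s, during which the arm holds its last target. There are 200 camera calls.

## Working session

There is one attempt and no reset: what is moved stays moved. The work goes in short steps, Python scripts to look and compute and a shell command to move; the robot and the scene stay as the last step left them, time stands still between calls to the robot, and variables do not carry over. Pictures are saved under pics/ and viewed, at most 10 in all, crops included, and the job is handed in when it is done.

```bash
mkdir -p pics
cat > h.py <<'E'
import numpy as np, cv2
from rig import *
from scipy.spatial.transform import Rotation as R
def cap(n):
    s=sense(); c=capture(n)
    if 'mount' in c:
        q=s['ee_rot']; T=np.eye(4); T[:3,:3]=R.from_quat([q[1],q[2],q[3],q[0]]).as_matrix(); T[:3,3]=s['eef_pos']
        c['wc']=T@np.array(c['mount'])
    else: c['wc']=np.linalg.inv(np.array(c['camera_from_world']))
    return c
def ray(c,px):
    px=np.atleast_2d(np.array(px,float))
    d=np.stack([(px[:,0]-c['cx'])/c['fx'],(px[:,1]-c['cy'])/c['fy']],1); u=d.copy()
    for _ in range(20): u=d/(1+c['k1']*(u**2).sum(1,keepdims=True))
    return np.c_[u[:,0],-u[:,1],-np.ones(len(u))]
def at_z(c,px,z):
    r=ray(c,px)@c['wc'][:3,:3].T; o=c['wc'][:3,3]
    return o+r*((z-o[2])/r[:,2])[:,None]
def cloud(c):
    h,w=c['depth'].shape; v,u=np.mgrid[:h,:w]
    p=ray(c,np.c_[u.ravel(),v.ravel()])*c['depth'].ravel()[:,None]
    return (p@c['wc'][:3,:3].T+c['wc'][:3,3]).reshape(h,w,3)
def save(c,n,crop=None,s=1):
    im=c['color'][...,::-1]
    if crop: im=im[crop[1]:crop[3],crop[0]:crop[2]]
    cv2.imwrite('pics/'+n,cv2.resize(im,None,fx=s,fy=s,interpolation=cv2.INTER_CUBIC))
E
python3 - <<'E'
from h import *
np.set_printoptions(precision=1,suppress=True)
print(sense())
a=cap('top'); b=cap('scene'); save(a,'top.png'); save(b,'scene.png')
for n,c in (('top',a),('scene',b)):
    P=cloud(c)
    for q in ('soft_hammer','wedge','clamp','steel_hammer','screwdriver'):
        for r in place_of(q,n):
            u,v=r['centre']; print(n,q,np.round(r['centre']),r['conf'],P[int(np.clip(v,0,419)),int(np.clip(u,0,559))])
E
```

```text
{'time_s': 0.0, 'joints': array([-1.5,  0.3,  1.5,  0. ,  1.3, -0.2]), 'dq': array([ 0., -0., -0., -0., -0., -0.]), 'tau': array([  0. , -41.2, -26. ,  -0. ,   0. ,   0. ]), 'eef_pos': array([ 132.8, -507.7,  230.7]), 'ee_rot': array([-0. ,  1. ,  0.1,  0. ]), 'force': array([ 0.8,  0.3, -0.4]), 'wrist_torque': array([ 0. , -0.1,  0. ]), 'grip_force': 0.0, 'grip_width': 0.9979702839605109}
top soft_hammer [149. 309.] 0.84 [298.9 209.7  34.2]
top soft_hammer [405. 127.] 0.67 [ 755.1 -392.1   29.2]
top soft_hammer [394. 237.] 0.56 [ 484.2 -366.1   26.5]
top wedge [218. 170.] 0.64 [627.2  54.1  67.6]
top clamp [170. 200.] 0.56 [553.7 162.6  76.2]
top steel_hammer [292. 216.] 0.78 [ 530.7 -121.4   24. ]
top screwdriver [350. 225.] 0.64 [ 510.8 -262.7   16.9]
scene soft_hammer [191. 312.] 0.91 [ 492.4 -387.1   24.2]
scene soft_hammer [292. 149.] 0.9 [314.4 181.1  36. ]
scene wedge [359. 206.] 0.62 [608.2  56.7  64.6]
scene clamp [368. 196.] 0.97 [613.2  86.3  78. ]
scene clamp [288. 254.] 0.53 [ 546.3 -135.7   18.7]
scene steel_hammer [290. 252.] 0.61 [ 546.9 -132.7   23. ]
scene screwdriver [239. 289.] 0.63 [ 513.9 -269.6    0.4]
```

View pics/top.png

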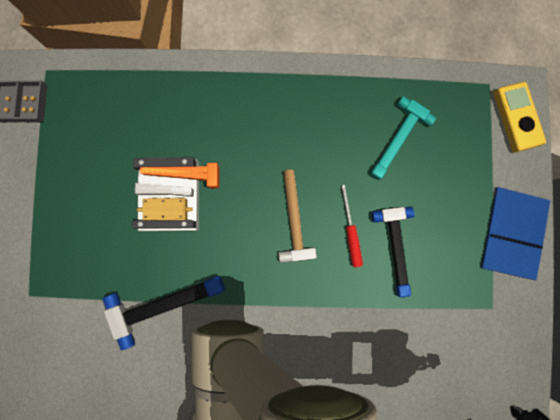

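View pics/scene.png

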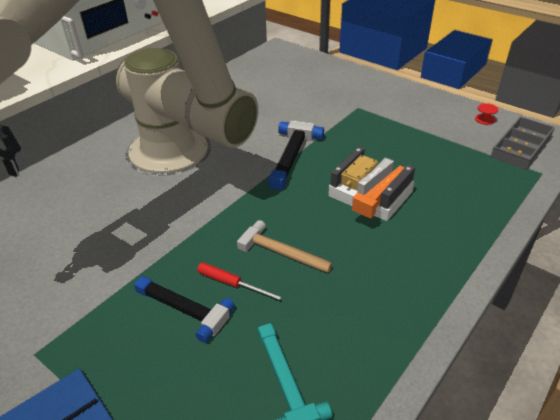

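The top view (up is +x, left is +y) shows three candidates: a blue-faced hammer at (395,250), a larger blue-faced one at (160,305), and a turquoise one at (405,135). The one at (395,250) fits the description: it's blue, not turquoise, and the smaller of the blue two. The wedge head is at (213,175), the steel hammer at (295,215) and the screwdriver at (350,225).

Run:
```python
from h import *
np.set_printoptions(precision=1,suppress=True)
a=cap('top'); save(a,'crop.png',(90,180,430,350),2.3)
P=cloud(a); hsv=cv2.cvtColor(a['color'],cv2.COLOR_RGB2HSV); H,S,V=[hsv[...,i].astype(int) for i in range(3)]
blue=((H>105)&(H<130)&(S>130)&(V>60)).astype(np.uint8)
n,l,st,ce=cv2.connectedComponentsWithStats(blue)
for i in range(1,n):
    if st[i,4]>25: print('blue',ce[i],st[i,4],np.median(P[l==i],0), at_z(a,ce[i],15)[0])
org=(H>5)&(H<16)&(S>180)&(V>120)
n,l,st,ce=cv2.connectedComponentsWithStats(org.astype(np.uint8))
for i in range(1,n):
    if st[i,4]>60:
        m=l==i; Q=P[m]; print('or',ce[i],st[i,4],Q.min(0),Q.max(0),np.median(Q,0))
        r=cv2.minAreaRect(Q[Q[:,2]>45][:,:2].astype(np.float32)); print(r, cv2.boxPoints(r))
# clamp dark rails & base: points with z>15 in area
r=(P[...,0]>450)&(P[...,0]<680)&(P[...,1]>60)&(P[...,1]<330)
for lo,hi in((22,45),(70,90)):
    Q=P[r&(P[...,2]>lo)&(P[...,2]<hi)][:,:2].astype(np.float32); print(lo,len(Q),cv2.minAreaRect(Q))
```

```text
blue [515.8 233.4] 4340 [ 502.  -687.7   14.6] [ 500.1 -687.7   15. ]
blue [409.4 212. ] 78 [ 545.3 -405.5   28.9] [ 546.6 -409.9   15. ]
blue [377.3 216.1] 105 [ 533.6 -326.3   28.4] [ 534.3 -329.8   15. ]
blue [213.5 285.8] 261 [358.9  57.7  40.9] [356.5  61.4  15. ]
blue [403.8 290.2] 147 [ 358.  -392.5   31.8] [ 356.1 -397.9   15. ]
blue [111.  300.4] 186 [315.8 300.4  36.4] [312.7 308.8  15. ]
blue [125.7 341.9] 167 [219.4 261.7  37.1] [214.6 269.3  15. ]
or [192.  172.8] 807 [462.3 -74.4   1.9] [ 641.1  239.9 1085.2] [617.  102.1  80.1]
((586.8770751953125, 61.36261749267578), (354.7247314453125, 99.70109558105469), 63.165809631347656) [[ 462.3  -74.4]
 [ 551.3 -119.4]
 [ 711.4  197.1]
 [ 622.5  242.1]]
22 1074 ((570.26220703125, 176.85626220703125), (168.98983764648438, 138.9976348876953), 2.195920705795288)
70 3309 ((571.7841796875, 153.49208068847656), (161.98472595214844, 189.46319580078125), 2.368375301361084)
```

View pics/crop.png

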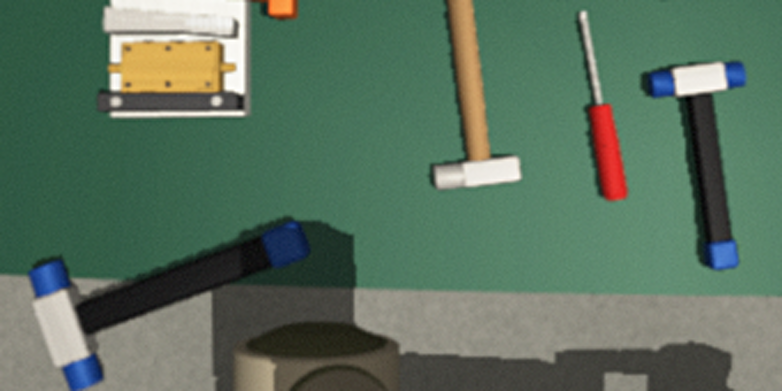

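The crop confirms it: the right hammer at (710,160) is pure blue and clearly smaller than the blue one at (160,310), with a head of 80 mm between face centres against 104 mm. From its points I get origin ≈ (486,-375) and yaw ≈ 0.145. The clamp is at about (570,177), yaw ≈ 0.04.

```bash
cat >> h.py <<'E'
def plan(p,yaw):
    "shift in current tool axes, and turn about tool z so tool y lies along yaw+90deg (mod pi)"
    s=sense(); q=s['ee_rot']; M=R.from_quat([q[1],q[2],q[3],q[0]]).as_matrix()
    y=np.array([-np.sin(yaw),np.cos(yaw),0]); y*=np.sign(y@M[:,1])
    z=np.array([0,0,-1.]); D=np.c_[np.cross(y,z),y,z]
    rv=R.from_matrix(M.T@D).as_rotvec()
    print('pos',s['eef_pos'],'j',s['joints'],'shift now',M.T@(np.array(p)-s['eef_pos']),'rotvec',np.round(rv,3),'shift after turn',D.T@(np.array(p)-s['eef_pos']),'F',s['force'],'t',s['time_s'])
    print('toolx',M[:,0],'tooly',M[:,1])
E
python3 - <<'E'
from h import *
np.set_printoptions(precision=2,suppress=True)
plan([480,-376,180],0.145)
E
```

```text
pos [ 132.83 -507.92  231.29] j [-1.54  0.31  1.5  -0.    1.33 -0.22] shift now [369.25 -39.78  51.28] rotvec [0.   0.   0.11] shift after turn [362.59 -80.37  51.29] F [-0.16  0.85  0.65] t 0.65
toolx [ 0.97  0.25 -0.  ] tooly [ 0.25 -0.97  0.  ]
```

```bash
python3 -m jog '[{"az":0.11,"jaw":-1},{"tx":45,"ty":-10,"tz":6},{"tx":45,"ty":-10,"tz":6},{"tx":45,"ty":-10,"tz":6},{"tx":45,"ty":-10,"tz":6}]' && python3 -m jog '[{"tx":45,"ty":-10,"tz":6},{"tx":45,"ty":-10,"tz":6},{"tx":45,"ty":-10,"tz":6},{"tx":45,"ty":-10,"tz":6},{}]' | tail -8
python3 - <<'E'
from h import *
np.set_printoptions(precision=2,suppress=True)
plan([486,-375,60],0.145)
c=cap('wrist'); save(c,'w1.png'); P=cloud(c); print(P[210,280])
hsv=cv2.cvtColor(c['color'],cv2.COLOR_RGB2HSV); H,S,V=[hsv[...,i].astype(int) for i in range(3)]
blue=((H>105)&(H<130)&(S>130)&(V>60)).astype(np.uint8)
n,l,st,ce=cv2.connectedComponentsWithStats(blue)
for i in range(1,n):
    if st[i,4]>150: print('blue',ce[i],st[i,4],np.median(P[l==i],0))
m=(P[...,2]>8)&(P[...,2]<40)&(np.hypot(P[...,0]-460,P[...,1]+378)<150)&(V<70)
Q=P[m]; print(len(Q),cv2.minAreaRect(Q[:,:2].astype(np.float32)),cv2.fitLine(Q[:,:2].astype(np.float32),2,0,.01,.01).ravel(),np.percentile(Q[:,2],[5,50,95]))
E
```

```text
pos [ 132.83 -507.92  231.29] j [-1.54  0.31  1.5  -0.    1.33 -0.22] shift now [375.31 -39.23 171.28] rotvec [0.   0.   0.11] shift after turn [368.67 -80.49 171.29] F [-0.16  0.85  0.65] t 0.65
toolx [ 0.97  0.25 -0.  ] tooly [ 0.25 -0.97  0.  ]
[  95.53 -522.53   -1.19]schema error: expected keys tx, ty, tz, ax, ay, az, jaw
Traceback (most recent call last):
cv2.error: OpenCV(4.12.0) /io/opencv/modules/imgproc/src/linefit.cpp:50: error: (-215:Assertion failed) count > 0 in function 'fitLine2D_wods'
```

View pics/w1.png

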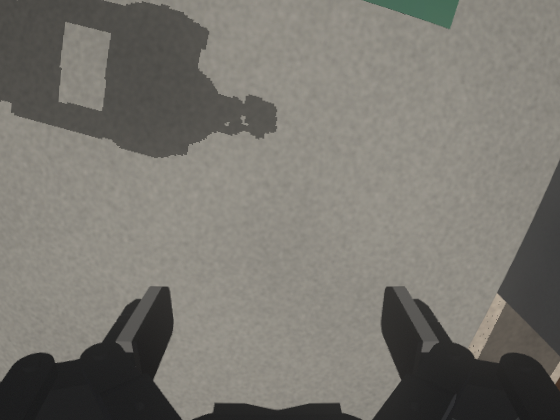

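The row needs all seven keys, so that move was refused and the arm is still at its start. The picture shows only bare bench.

```bash
python3 -m jog '[{"tx":0,"ty":0,"tz":0,"ax":0,"ay":0,"az":0.11,"jaw":-1},{"tx":45,"ty":-10,"tz":6,"ax":0,"ay":0,"az":0,"jaw":-1},{"tx":45,"ty":-10,"tz":6,"ax":0,"ay":0,"az":0,"jaw":-1},{"tx":45,"ty":-10,"tz":6,"ax":0,"ay":0,"az":0,"jaw":-1},{"tx":45,"ty":-10,"tz":6,"ax":0,"ay":0,"az":0,"jaw":-1}]' && python3 -m jog '[{"tx":45,"ty":-10,"tz":6,"ax":0,"ay":0,"az":0,"jaw":-1},{"tx":45,"ty":-10,"tz":6,"ax":0,"ay":0,"az":0,"jaw":-1},{"tx":45,"ty":-10,"tz":6,"ax":0,"ay":0,"az":0,"jaw":-1},{"tx":45,"ty":-10,"tz":6,"ax":0,"ay":0,"az":0,"jaw":-1},{"tx":0,"ty":0,"tz":0,"ax":0,"ay":0,"az":0,"jaw":-1}]'
cat > m.py <<'E'
from h import *
np.set_printoptions(precision=2,suppress=True)
c=cap('wrist'); P=cloud(c)
hsv=cv2.cvtColor(c['color'],cv2.COLOR_RGB2HSV); H,S,V=[hsv[...,i].astype(int) for i in range(3)]
blue=((H>105)&(H<130)&(S>130)&(V>60)).astype(np.uint8)
n,l,st,ce=cv2.connectedComponentsWithStats(blue)
for i in range(1,n):
    if st[i,4]>150: print('blue',ce[i],st[i,4],np.median(P[l==i],0))
m=(P[...,2]>8)&(P[...,2]<40)&(np.hypot(P[...,0]-460,P[...,1]+378)<150)&(V<70)
Q=P[m]; print(len(Q))
if len(Q): print(cv2.minAreaRect(Q[:,:2].astype(np.float32)),cv2.fitLine(Q[:,:2].astype(np.float32),2,0,.01,.01).ravel(),np.percentile(Q[:,2],[5,50,95]))
plan([486,-375,60],0.145)
save(c,'w2.png')
E
python3 m.py
```

```text
time_s: 1.32
eef_pos: [306.4, -441.6, 207.2]
ee_rot: [0.0, 0.997, 0.073, 0.0]
force: [-0.5, -0.3, -0.1]
grip_width: 1.0
grip_force: 0.0
time_s: 1.95
eef_pos: [479.3, -374.8, 182.4]
ee_rot: [-0.001, 0.997, 0.075, -0.0]
force: [-0.8, 1.0, 0.8]
grip_width: 1.002
grip_force: 0.0
blue [225.71 112.87] 605 [ 537.59 -327.1    26.72]
blue [326.7  117.55] 691 [ 546.2  -405.73   26.25]
blue [535.37 252.49] 5187 [ 448.73 -631.33   11.19]
blue [276.91 319.71] 816 [ 359.51 -394.22   28.37]
714
((434.1875305175781, -381.7472229003906), (124.9173583984375, 25.12889289855957), 9.208696365356445) [   0.98    0.19  429.35 -379.71] [20.98 23.49 24.9 ]
pos [ 478.02 -375.78  182.75] j [-0.86  0.53  1.3  -0.    1.31  0.56] shift now [  8.07   0.48 122.75] rotvec [-0.  0.  0.] shift after turn [  8.     0.38 122.75] F [-0.39 -1.3  -0.54] t 2.0
toolx [ 0.99  0.15 -0.  ] tooly [ 0.15 -0.99 -0.  ]
```

View pics/w2.png

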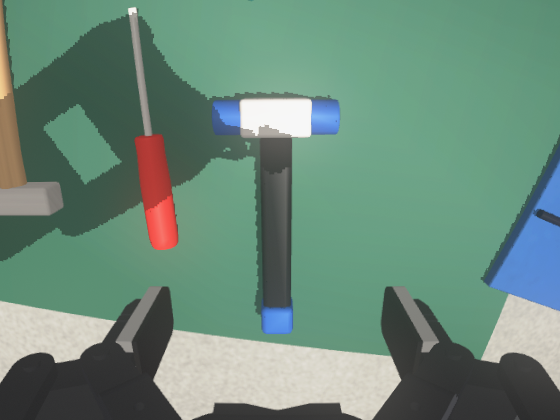

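The hammer lies centred between the fingers, with its head at (276,117) and butt at (277,320). The screwdriver at (155,200) is clear. Going down now.

```bash
python3 -m jog '[{"tx":9,"ty":0,"tz":40,"ax":0,"ay":0,"az":0,"jaw":-1},{"tx":0,"ty":0,"tz":40,"ax":0,"ay":0,"az":0,"jaw":-1},{"tx":0,"ty":0,"tz":40,"ax":0,"ay":0,"az":0,"jaw":-1},{"tx":0,"ty":0,"tz":40,"ax":0,"ay":0,"az":0,"jaw":-1},{"tx":0,"ty":0,"tz":19,"ax":0,"ay":0,"az":0,"jaw":-1}]' 100 && python3 -m jog '[{"tx":0,"ty":0,"tz":0,"ax":0,"ay":0,"az":0,"jaw":1},{"tx":0,"ty":0,"tz":0,"ax":0,"ay":0,"az":0,"jaw":1},{"tx":0,"ty":0,"tz":0,"ax":0,"ay":0,"az":0,"jaw":1},{"tx":0,"ty":0,"tz":0,"ax":0,"ay":0,"az":0,"jaw":1},{"tx":0,"ty":0,"tz":0,"ax":0,"ay":0,"az":0,"jaw":1}]' 100
```

```text
time_s: 2.62
eef_pos: [484.9, -375.3, 2.7]
ee_rot: [-0.001, 0.997, 0.072, -0.001]
force: [0.7, -0.9, 0.5]
grip_width: 1.003
grip_force: 0.0
time_s: 3.25
eef_pos: [486.8, -375.6, 5.9]
ee_rot: [0.001, 0.997, 0.073, 0.001]
force: [-2.0, 1.6, 6.9]
grip_width: 0.281
grip_force: 99.6
```

```bash
python3 -m jog '[{"tx":0,"ty":0,"tz":-20,"ax":0,"ay":0,"az":0,"jaw":1},{"tx":0,"ty":0,"tz":-35,"ax":0,"ay":0,"az":0,"jaw":1},{"tx":0,"ty":0,"tz":-35,"ax":0,"ay":0,"az":0,"jaw":1},{"tx":0,"ty":0,"tz":0,"ax":0,"ay":0,"az":0.11,"jaw":1},{"tx":0,"ty":0,"tz":0,"ax":0,"ay":0,"az":0,"jaw":1}]'
python3 - <<'E'
from h import *
np.set_printoptions(precision=2,suppress=True)
plan([563,-40,95],0.038)
E
```

```text
time_s: 3.88
eef_pos: [486.2, -375.1, 95.3]
ee_rot: [0.0, 1.0, 0.018, 0.0]
force: [-0.3, -0.9, -1.9]
grip_width: 0.282
grip_force: 98.7
pos [ 486.25 -375.12   95.28] j [-0.85  0.63  1.38 -0.    1.13  0.69] shift now [  89.   -332.08    0.13] rotvec [ 0. -0. -0.] shift after turn [  89.43 -331.97    0.28] F [-0.34 -0.92 -1.88] t 3.875
toolx [1.   0.04 0.  ] tooly [ 0.04 -1.    0.  ]
```

```bash
python3 -m jog '[{"tx":11,"ty":-35,"tz":0,"ax":0,"ay":0,"az":0,"jaw":1},{"tx":11,"ty":-45,"tz":0,"ax":0,"ay":0,"az":0,"jaw":1},{"tx":11,"ty":-45,"tz":0,"ax":0,"ay":0,"az":0,"jaw":1},{"tx":11,"ty":-45,"tz":0,"ax":0,"ay":0,"az":0,"jaw":1},{"tx":11,"ty":-45,"tz":0,"ax":0,"ay":0,"az":0,"jaw":1}]' && python3 -m jog '[{"tx":11,"ty":-45,"tz":0,"ax":0,"ay":0,"az":0,"jaw":1},{"tx":11,"ty":-45,"tz":0,"ax":0,"ay":0,"az":0,"jaw":1},{"tx":11,"ty":-27,"tz":0,"ax":0,"ay":0,"az":0,"jaw":1},{"tx":0,"ty":0,"tz":0,"ax":0,"ay":0,"az":0,"jaw":1},{"tx":0,"ty":0,"tz":0,"ax":0,"ay":0,"az":0,"jaw":1}]'
cat > w.py <<'E'
from h import *
import sys
np.set_printoptions(precision=2,suppress=True)
for n in ('top','wrist'):
    c=cap(n); P=cloud(c); save(c,n+sys.argv[1]+'.png')
    hsv=cv2.cvtColor(c['color'],cv2.COLOR_RGB2HSV); H,S,V=[hsv[...,i].astype(int) for i in range(3)]
    m=(H>5)&(H<16)&(S>180)&(P[...,2]>70)&(P[...,2]<95)&(abs(P[...,0]-610)<60)&(abs(P[...,1]-110)<120)
    Q=P[m]; print(n,m.sum())
    if m.sum()>20:
        hd=Q[(Q[:,1]<np.percentile(Q[:,1],2)+20)]
        print('z',np.median(Q[:,2]),'ymin',np.percentile(Q[:,1],[0,1,3,10]),'head x',np.percentile(hd[:,0],[0,2,50,98,100]), cv2.minAreaRect(hd[:,:2].astype(np.float32)))
    bl=((H>105)&(H<130)&(S>130)&(V>60)).astype(np.uint8)
    k,l,st,ce=cv2.connectedComponentsWithStats(bl)
    for i in range(1,k):
        if st[i,4]>50: print('blue',ce[i],st[i,4],np.median(P[l==i],0))
plan([563,-40,49],0.038)
E
python3 w.py 3
```

```text
time_s: 4.5
eef_pos: [533.5, -156.7, 94.3]
ee_rot: [-0.0, 1.0, 0.019, -0.0]
force: [0.0, 0.8, -3.0]
grip_width: 0.277
grip_force: 98.9
time_s: 5.12
eef_pos: [562.1, -40.7, 94.2]
ee_rot: [0.0, 1.0, 0.018, -0.0]
force: [0.2, -0.3, -3.9]
grip_width: 0.283
grip_force: 99.0
top 611
z 80.04867380820247 ymin [63.8  66.34 69.01 75.19] head x [592.36 596.8  621.71 638.34 640.59] ((617.641357421875, 79.0855941772461), (22.283748626708984, 47.880313873291016), 76.36952209472656)
blue [515.86 233.42] 4330 [ 502.01 -687.95   14.55]
blue [109.37 301.19] 136 [314.05 303.53  38.22]
blue [125.64 341.94] 169 [219.56 261.4   37.24]
wrist 2538
z 79.9363689812458 ymin [54.93 56.01 56.56 57.72] head x [597.16 602.77 616.08 630.41 634.59] ((615.81494140625, 65.60148620605469), (37.4222297668457, 21.292743682861328), 0.5816532373428345)
blue [158.61 174.29] 4030 [616.7   -0.05 114.43]
blue [405.61 174.17] 1826 [621.69 -83.67 114.18]
pos [562.09 -41.1   94.28] j [-0.28  0.54  1.55 -0.    1.06  1.25] shift now [ 0.96 -1.07 45.28] rotvec [ 0.  0. -0.] shift after turn [ 0.95 -1.07 45.28] F [-0.08  0.08 -3.38] t 5.225
toolx [ 1.    0.04 -0.  ] tooly [ 0.04 -1.    0.  ]
```

View pics/wrist3.png

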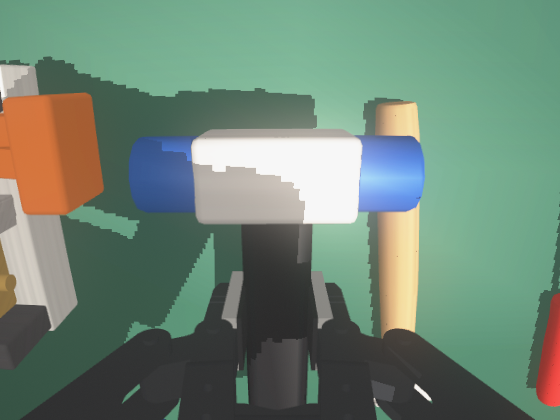

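The blue face at (135,175) points at the orange head at (95,155), at matching x (about 618 against 616). The gap is about 47 mm. I'll lower to strike height and approach.

```bash
python3 -m jog '[{"tx":4,"ty":0,"tz":22,"ax":0,"ay":0,"az":0,"jaw":1},{"tx":0,"ty":0,"tz":21,"ax":0,"ay":0,"az":0,"jaw":1},{"tx":0,"ty":-15,"tz":0,"ax":0,"ay":0,"az":0,"jaw":1},{"tx":0,"ty":-15,"tz":0,"ax":0,"ay":0,"az":0,"jaw":1},{"tx":0,"ty":0,"tz":0,"ax":0,"ay":0,"az":0,"jaw":1}]' 120 && python3 -m jog '[{"tx":0,"ty":-10,"tz":0,"ax":0,"ay":0,"az":0,"jaw":1},{"tx":0,"ty":-10,"tz":0,"ax":0,"ay":0,"az":0,"jaw":1},{"tx":0,"ty":-7,"tz":0,"ax":0,"ay":0,"az":0,"jaw":1}]' && sed -i '/bl=/,$d' w.py && python3 w.py 4
```

```text
time_s: 5.85
eef_pos: [565.6, -8.8, 52.3]
ee_rot: [0.0, 1.0, 0.019, 0.001]
force: [0.4, -0.6, -3.3]
grip_width: 0.272
grip_force: 122.6
time_s: 6.22
eef_pos: [564.4, 16.5, 51.7]
ee_rot: [0.001, 1.0, 0.018, 0.0]
force: [-2.4, -6.9, -1.0]
grip_width: 0.272
grip_force: 123.0
top 357
z 79.78543445609068 ymin [133.52 135.45 137.86 143.92] head x [608.44 608.98 620.34 630.06 630.31] ((619.6543579101562, 145.3079833984375), (22.706226348876953, 22.220600128173828), 87.73553466796875)
wrist 8226
z 79.49745866686243 ymin [68.44 69.88 70.8  73.5 ] head x [595.53 604.67 620.04 632.54 636.74] ((616.171630859375, 79.483642578125), (21.957408905029297, 41.22367858886719), 89.7587661743164)
```

View pics/wrist4.png

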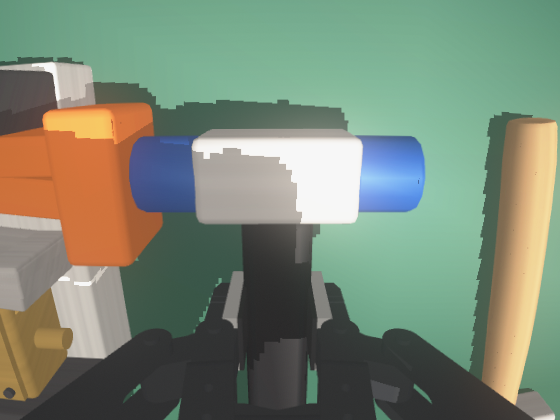

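The face sits on the wedge head at (150,175) with about 7 N of reaction, and the wedge has moved about 10 mm. Lift off, then the second blow.

```bash
python3 -m jog '[{"tx":0,"ty":15,"tz":0,"ax":0,"ay":0,"az":0,"jaw":1},{"tx":0,"ty":10,"tz":0,"ax":0,"ay":0,"az":0,"jaw":1},{"tx":0,"ty":0,"tz":0,"ax":0,"ay":0,"az":0,"jaw":1},{"tx":0,"ty":0,"tz":0,"ax":0,"ay":0,"az":0,"jaw":1}]' && python3 -m jog '[{"tx":0,"ty":-13,"tz":0,"ax":0,"ay":0,"az":0,"jaw":1},{"tx":0,"ty":-12,"tz":0,"ax":0,"ay":0,"az":0,"jaw":1},{"tx":0,"ty":-7,"tz":0,"ax":0,"ay":0,"az":0,"jaw":1},{"tx":0,"ty":-5,"tz":0,"ax":0,"ay":0,"az":0,"jaw":1}]'  && python3 -m jog '[{"tx":0,"ty":-3,"tz":0,"ax":0,"ay":0,"az":0,"jaw":1}]'
```

```text
time_s: 6.82
eef_pos: [565.1, -8.2, 51.2]
ee_rot: [-0.0, 1.0, 0.018, -0.0]
force: [-0.3, 0.8, -3.3]
grip_width: 0.276
grip_force: 122.6
time_s: 7.32
eef_pos: [563.7, 29.0, 51.3]
ee_rot: [0.001, 1.0, 0.018, -0.0]
force: [-1.7, -6.9, -3.3]
grip_width: 0.275
grip_force: 122.7
time_s: 7.45
eef_pos: [563.6, 32.0, 51.3]
ee_rot: [0.001, 1.0, 0.018, -0.0]
force: [-1.3, -6.9, -3.2]
grip_width: 0.275
grip_force: 122.7
```

Back off, third blow, going on until the force jumps.

```bash
python3 -m jog '[{"tx":0,"ty":12,"tz":0,"ax":0,"ay":0,"az":0,"jaw":1},{"tx":0,"ty":8,"tz":0,"ax":0,"ay":0,"az":0,"jaw":1},{"tx":0,"ty":0,"tz":0,"ax":0,"ay":0,"az":0,"jaw":1},{"tx":0,"ty":0,"tz":0,"ax":0,"ay":0,"az":0,"jaw":1}]' && python3 -m jog '[{"tx":0,"ty":-10,"tz":0,"ax":0,"ay":0,"az":0,"jaw":1},{"tx":0,"ty":-10,"tz":0,"ax":0,"ay":0,"az":0,"jaw":1},{"tx":0,"ty":-2,"tz":0,"ax":0,"ay":0,"az":0,"jaw":1}]' && python3 -m jog '[{"tx":0,"ty":-2,"tz":0,"ax":0,"ay":0,"az":0,"jaw":1}]' && python3 -m jog '[{"tx":0,"ty":-2,"tz":0,"ax":0,"ay":0,"az":0,"jaw":1}]'
```

```text
time_s: 7.95
eef_pos: [564.5, 11.9, 51.3]
ee_rot: [-0.0, 1.0, 0.018, -0.0]
force: [-0.8, -0.3, -3.4]
grip_width: 0.275
grip_force: 122.6
time_s: 8.32
eef_pos: [563.6, 34.2, 51.3]
ee_rot: [0.001, 1.0, 0.018, -0.0]
force: [-1.6, -6.1, -3.3]
grip_width: 0.273
grip_force: 122.5
time_s: 8.45
eef_pos: [563.5, 35.6, 51.3]
ee_rot: [0.001, 1.0, 0.018, -0.0]
force: [-2.4, -6.5, -3.5]
grip_width: 0.275
grip_force: 122.5
time_s: 8.57
eef_pos: [563.3, 36.1, 51.4]
ee_rot: [0.002, 1.0, 0.018, -0.001]
force: [-4.2, -20.9, -1.7]
grip_width: 0.273
grip_force: 123.0
```

The force jumped to 21 N at y≈36, which is where I predicted the stop. Lift off and give a final confirming tap.

```bash
python3 -m jog '[{"tx":0,"ty":12,"tz":0,"ax":0,"ay":0,"az":0,"jaw":1},{"tx":0,"ty":8,"tz":0,"ax":0,"ay":0,"az":0,"jaw":1},{"tx":0,"ty":0,"tz":0,"ax":0,"ay":0,"az":0,"jaw":1},{"tx":0,"ty":0,"tz":0,"ax":0,"ay":0,"az":0,"jaw":1}]' && python3 -m jog '[{"tx":0,"ty":-10,"tz":0,"ax":0,"ay":0,"az":0,"jaw":1},{"tx":0,"ty":-9,"tz":0,"ax":0,"ay":0,"az":0,"jaw":1},{"tx":0,"ty":-2,"tz":0,"ax":0,"ay":0,"az":0,"jaw":1},{"tx":0,"ty":-1,"tz":0,"ax":0,"ay":0,"az":0,"jaw":1}]' && python3 -m jog '[{"tx":0,"ty":15,"tz":0,"ax":0,"ay":0,"az":0,"jaw":1},{"tx":0,"ty":25,"tz":0,"ax":0,"ay":0,"az":0,"jaw":1},{"tx":0,"ty":0,"tz":0,"ax":0,"ay":0,"az":0,"jaw":1}]' && sed -i 's/P\[...,2\]>70/P[...,2]>75/' w.py && python3 w.py 5
python3 - <<'E'
from h import *
np.set_printoptions(precision=1,suppress=True)
c=cap('scene');save(c,'s5.png',(200,100,480,310),2.8)
E
```

```text
time_s: 9.07
eef_pos: [564.3, 18.1, 51.3]
ee_rot: [-0.0, 1.0, 0.018, 0.0]
force: [0.1, 0.2, -4.1]
grip_width: 0.276
grip_force: 122.6
time_s: 9.57
eef_pos: [563.1, 36.4, 51.4]
ee_rot: [0.003, 1.0, 0.018, -0.001]
force: [-6.5, -30.1, -0.1]
grip_width: 0.277
grip_force: 123.3
time_s: 9.95
eef_pos: [565.0, -0.8, 51.3]
ee_rot: [-0.0, 1.0, 0.017, 0.0]
force: [0.1, -0.1, -4.1]
grip_width: 0.276
grip_force: 122.8
top 452
z 79.61356703621902 ymin [105.42 109.94 114.23 120.06] head x [604.7  604.92 618.97 636.35 639.73] ((623.3865966796875, 121.78877258300781), (22.60227394104004, 39.875213623046875), 73.956298828125)
wrist 2520
z 79.815876073847 ymin [85.67 86.46 86.85 87.34] head x [588.75 590.88 610.92 634.84 639.8 ] ((613.4121704101562, 89.47563934326172), (10.385236740112305, 51.747982025146484), 79.5721664428711)
```

View pics/s5.png

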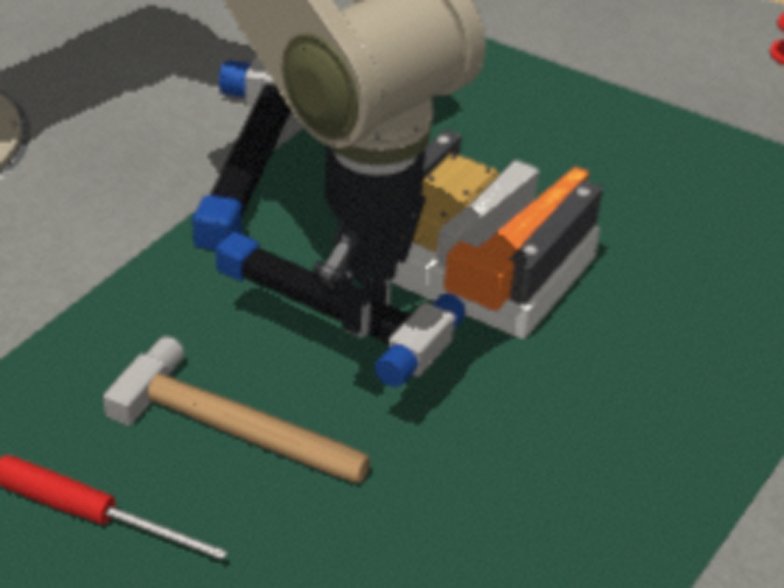

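The wedge's shoulder is against the clamp at (500,280): its struck face is at y≈86, and the last tap gave 30 N with no travel. The hammer is off the wedge, and there is clear bench beneath it. Lay it down here.

```bash
python3 -m jog '[{"tx":0,"ty":12,"tz":0,"ax":0,"ay":0,"az":0,"jaw":1},{"tx":0,"ty":0,"tz":20,"ax":0,"ay":0,"az":0,"jaw":1},{"tx":0,"ty":0,"tz":16,"ax":0,"ay":0,"az":0,"jaw":1},{"tx":0,"ty":0,"tz":6,"ax":0,"ay":0,"az":0,"jaw":1},{"tx":0,"ty":0,"tz":2,"ax":0,"ay":0,"az":0,"jaw":1}]' && python3 -m jog '[{"tx":0,"ty":0,"tz":1,"ax":0,"ay":0,"az":0,"jaw":1}]'
```

```text
time_s: 10.72
eef_pos: [565.4, -12.1, 7.1]
ee_rot: [-0.0, 1.0, 0.018, -0.0]
force: [-1.0, -0.0, -2.5]
grip_width: 0.275
grip_force: 122.8
time_s: 10.85
eef_pos: [565.6, -12.1, 6.6]
ee_rot: [0.0, 1.0, 0.018, 0.0]
force: [-0.8, 0.5, -4.3]
grip_width: 0.277
grip_force: 122.8
```

```bash
python3 -m jog '[{"tx":0,"ty":0,"tz":1,"ax":0,"ay":0,"az":0,"jaw":1}]' && python3 -m jog '[{"tx":0,"ty":0,"tz":0,"ax":0,"ay":0,"az":0,"jaw":0},{"tx":0,"ty":0,"tz":0,"ax":0,"ay":0,"az":0,"jaw":-1},{"tx":0,"ty":0,"tz":0,"ax":0,"ay":0,"az":0,"jaw":-1},{"tx":0,"ty":0,"tz":0,"ax":0,"ay":0,"az":0,"jaw":-1},{"tx":0,"ty":0,"tz":0,"ax":0,"ay":0,"az":0,"jaw":-1}]' 40 && python3 -m jog '[{"tx":0,"ty":0,"tz":-20,"ax":0,"ay":0,"az":0,"jaw":-1},{"tx":0,"ty":0,"tz":-40,"ax":0,"ay":0,"az":0,"jaw":-1},{"tx":0,"ty":0,"tz":-50,"ax":0,"ay":0,"az":0,"jaw":-1},{"tx":0,"ty":0,"tz":-50,"ax":0,"ay":0,"az":0,"jaw":-1},{"tx":0,"ty":0,"tz":0,"ax":0,"ay":0,"az":0,"jaw":-1}]'
python3 - <<'E'
from h import *
c=cap('scene');save(c,'s6.png',(120,100,480,350),2.2)
P=cloud(cap('wrist')); c2=capture('wrist'); hsv=cv2.cvtColor(c2['color'],cv2.COLOR_RGB2HSV)
m=cv2.inRange(hsv,(105,130,60),(130,255,255)); k,l,st,ce=cv2.connectedComponentsWithStats(m)
for i in range(1,k):
    if st[i,4]>150: print(ce[i].round(),st[i,4],np.median(P[l==i],0).round(1),np.percentile(P[l==i][:,2],95))
E
```

```text
time_s: 10.98
eef_pos: [565.7, -12.1, 6.0]
ee_rot: [0.0, 1.0, 0.018, 0.0]
force: [-3.7, 1.1, 8.0]
grip_width: 0.274
grip_force: 124.4
time_s: 11.6
eef_pos: [565.4, -12.1, 5.3]
ee_rot: [0.0, 1.0, 0.018, 0.0]
force: [-0.6, 0.2, 0.4]
grip_width: 1.0
grip_force: 0.0
time_s: 12.22
eef_pos: [566.9, -12.4, 169.2]
ee_rot: [0.001, 1.0, 0.018, 0.004]
force: [-0.7, -0.5, -0.6]
grip_width: 0.997
grip_force: 0.0
[231. 126.] 392 [621.4  22.5  26.7] 28.591400177733338
[332. 129.] 583 [621.5 -53.1  26.4] 28.51150660668993
[278. 337.] 860 [438.1 -18.8  28.4] 29.753210674406407
[195. 393.] 2090 [370.6  58.2  33.2] 39.18219101419927
```

View pics/s6.png

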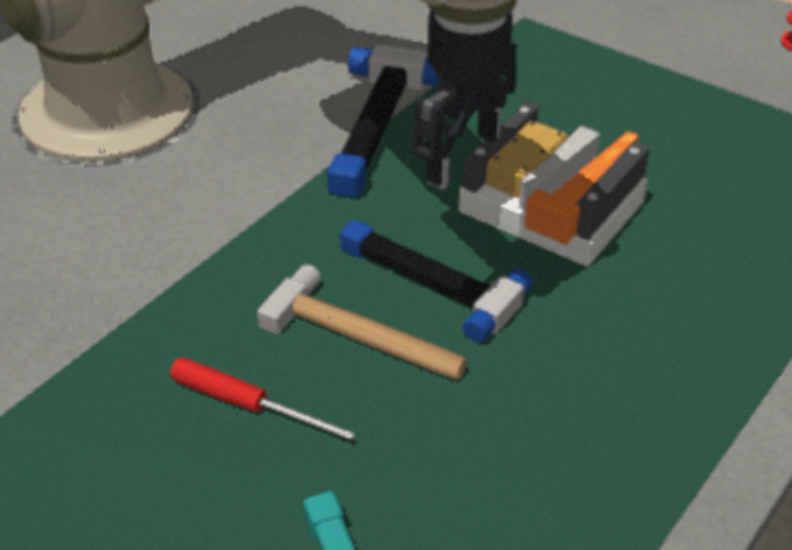

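The hammer lies flat, with its head at (500,305) and butt at (355,238). Its faces and butt stand at the same heights as at the start. The bystanders haven't moved, the wedge is home at (555,215), and the gripper is clear. Handing in.

```bash
python3 -c "
from rig import *
print(finish_job())"
```

```text
the job is handed in; nothing more can be done
None
```

The job is handed in: the soft hammer drove the wedge to its stop in three blows, a fourth tap found it tight (30 N, no travel), and the hammer lies flat and released with the steel hammer and screwdriver left where they were; no verdict came back.

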